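# Load the centrifuge, set ten minutes and start the spin

### The arm

A 6-joint arm with a two-finger parallel gripper is mounted at the origin on the work surface. World frame = base frame: x ahead of the robot, y to its left, z up, the work surface at z = 0. Lengths are in m, angles in rad, forces in N, time in s.
With the tool pointing down it reaches from about 0.325 to 0.9 m from the base axis. Payload 6.1 kg.
Tool frame: the origin (TCP) lies at the very end of the fingers, on their centre line; the grasp point (between the pads) lies 19 mm behind it; x points along the fingers, z is the direction in which the jaws open and shut, and the axes are right-handed (so a half turn about x gives the same grasp; the last joint's range is limited). The gripper opens to 87 mm and grips with 3 to 60 N. Pads are 19 mm wide; open, the fingers measure 117 mm over their backs; the gripper's body (75 mm by 190 mm) begins 51 mm behind the grasp point.
Start: joints at [1.211, 0.22, 1.526, -0, 1.395, -0.126], TCP at [0.145, 0.608, 0.223] pointing down, gripper open.
Joint ranges: [-2.98, 2.98], [-0.91, 2.08], [0.09, 2.57], [-1.24, 4.39], [0.2, 2.65], [-2.68, 2.68]. Speed limits (rad/s): [2.57, 2.57, 3.01, 3.14, 3.14, 3.14].

### API

Orientations are given as a rotation vector (axis times angle).
In Python, from cell import r, eoat, kinematics, readout, optics, job gives the robot as it stands. The module is installed in compiled form; this text tells all that it offers. Calls block until the motion is done:
- r.move_pose(position, orientation): joint-space move of the TCP to a pose.
- r.servo_line(position, rotation=None, v=0.15, stop_force=None): straight line of the TCP; rotation=None keeps the orientation; v is the mean speed in m/s. With stop_force (N) it stops when the force on the tool has changed by that much, and returns True; else False.
- r.set_joints(angles): joint-space move.
- eoat.gripper_to(opening, newtons=None): opening from 0.0 (shut) to 1.0 (fully open); newtons is the grip in N (None keeps the last); returns when the fingers have stopped.
- r.dwell(seconds).
- kinematics.inverse_kinematics(position, orientation): joint angles nearest the present ones, or None.
- readout.state(): the state.
- optics.get_image(name): name is "scene" or "top"; returns the picture (384x512x3 uint8, red, green, blue); there is no depth.
- optics.camera_info(name): a dict with "intrinsics" (3x3 intrinsics, pixels), "camera_from_world" (4x4, takes a point from world to camera coordinates). Camera axes: x right, y up, looking along -z (the intrinsics and any distortion apply to the point x, -y, -z); pixel columns grow to the right and rows downward; lengths in m; the calibration is good to about 2 mm. A picture is of the moment at which its call begins. camera_info takes no time and is no camera call.
A pose or a line that the arm cannot do raises r.IKError and nothing moves.
- job.job_done(): hands the job in, once; it reports no verdict.
Trained networks look in the newest picture that a camera, given by its name, has taken for a name from the list of things; names that differ only in an ending like _2 or _b are one class to them, and where a whole thing is asked for, a point or a joint stands for the part that bears it (a point fixed in the world has none). Each returns a list of dicts, best first, with "conf" (0 to 1); they miss things now and then, are a little off and sometimes report something else, mostly with a low value. They report only what shows in the picture. A call takes as long as a camera call. They do not tell look-alikes from the thing itself.
- optics.search_frame(thing, camera): "rect" ([centre column, centre row, width, height] in pixels, round what is visible of it).
- optics.cut_out(thing, camera): "mask" (384x512 bool, what is visible of it) and "rect" ([centre column, centre row, width, height] in pixels, round what is visible of it).
- optics.place_of(thing, camera): "xy" ([column, row] in pixels: a listed point, or the origin of a listed thing).
The state is a dict: "time_s": time; "q": joint angles; "joint_vel": joint speeds; "tau": joint torques, N m; "tool_pos": TCP position; "orientation": TCP orientation; "contact_force": force on the tool from outside, world axes, zero at the start; "wrist_torque": the same for the moment, N m; "finger_gap": opening from 0.0 (shut) to 1.0 (fully open).
Only numpy, scipy, OpenCV 4.12 (cv2) and the standard library are available. Lean on these libraries where they do the work, as an engineer would, in place of code of your own. Each camera call takes 0.05 s, during which the arm holds its last target.

### The job

Spin the red-capped tubes: lift the carrier with the red grip out of the blue tray and lower it, without dropping it, all the way into the empty bucket of the open centrifuge; the carrier with the lavender caps stays in the tray, as those tubes must not be spun. Swing the clear lid fully shut and turn the timer collar until it clicks in at 10 minutes. When carrier, lid and timer are all set, and not before, press the green start button fully down and let go, and do not knock the orange rack, the marker or the tape roll about.

Things in the scene. Friction and masses are not known exactly. Their poses are not given: they have to be found in the camera images.
- red_carrier_mid (a point): Carrier to spin, loose, 160 g (+-25%), upright in either well of the blue tray. Grey block 40 (its x) x 50 (y) x 50 mm, lowest 10 mm stepped in to 34 x 44, with 4 red-capped tubes, caps ending 84 mm above its foot. A red grip in the middle rises from 84 to 118 mm (top), 30 mm along x, 14 mm thick along y: pinch it across y. Point: on the axis, 59 mm above its foot. Same if turned half round.
- lavender_carrier_mid (a point): The same carrier with lavender caps and grip, loose in the tray's other well, 78 mm away; point at half height. It stays. The tray is fixed, 70 x 160 mm, walls 28 mm high, floor 4 mm, with a divider.
- empty_bucket (a point): Empty metal bucket of the rotor in the bowl. Point: centre of its inner floor, 28 mm above the table; z up, x along the rotor arm, y across. Inside 48 (x) x 58 mm (y), flared rim ending 77 mm above the floor. A carrier goes in with its x along this x, either way round, 4 mm play each side; seated, its top is 146 mm above the table. The bucket opposite holds a red carrier, part of the rotor.
- rotor: Two-bucket rotor; origin on its vertical axis at the bowl's centre, buckets at 58 mm. It turns with light friction (0.02 N m) and starts at any angle that has the empty bucket on the front half. The black bowl is 190 mm wide inside, its rim 150 mm above the table.
- lid_hinge (a point): Middle of the lid's hinge line at the back of the bowl, 154 mm above the table; the line runs along this y, x points to the machine's back. The white centrifuge is fixed, 260 mm along x, 360 along y, 150 high; from here its bowl's centre is at x -110, y 0, the timer's axis at x -85, y -167 mm.
- lid_front (a point): Middle of the lid's front edge on its outer face (upper when shut), 212 mm from the hinge line. The lid is a clear plate 210 mm wide, 6 mm thick, in a white frame; a black tab 70 mm wide stands out 20 mm further. At the start it is open, about upright, outer face to the back.
- lid (a joint): Lid angle, rad: 0 shut flat on the bowl's rim, about 1.6 upright as at the start, 1.8 the limit. The hinge is stiff (0.35 N m friction): the lid stays where it is left and must be pushed down all the way, 2 to 3 N near its front edge.
- timer (a joint): Timer collar, rad: 0 at number 0, growing clockwise seen from above, 0.5236 per number (5 minutes) up to 40; 10 minutes is 1.047. It starts at 20, 25 or 30. Numbers stand on a dark fixed plate, an orange pointer on the collar shows the one set; 20 is at the machine's back. It clicks at each number, settles in the nearest when let go, and takes about 0.14 N m to leave one.
- timer_grip (a point): On the collar's vertical axis, 22 mm above the machine's top, 172 mm above the table. The collar is a dark ribbed cylinder 52 mm in diameter, its top 38 mm above the machine's top, over a flat skirt 64 mm wide, 8 mm high; it can be gripped from above at any angle. The frame turns with it.
- start_top (a point): Centre of the top of the green start button, 30 mm wide, in a grey housing on the machine's top, 95 mm from the timer's axis towards the front. It is pressed straight down; its top is 172 mm above the table.
- start (a joint): Travel of the start button, m: 0 out, 0.006 fully down (about 5 N); it springs back when let go.
- orange_rack: Orange tube rack, 74 x 140 mm, 90 mm tall with tubes. Loose; origin under its centre; leave alone.
- marker: Dark marker pen, blue cap, 105 mm long, 14 mm thick, lying. Loose; origin under its centre; leave alone.
- tape_roll: Roll of paper tape, 96 mm wide, 24 mm tall, lying flat. Loose; origin under its centre; leave alone.
Mind the look-alikes: they are no part of the job. Leave any turquoise look-alike of the part that bears red_carrier_mid alone.

How it is judged:
By the outcome, as a careful person would: the job done as asked, in the order asked, and still so for the second after the job is handed in, with the robot touching nothing.
It also fails if it takes over 72 s, if anything falls off the work surface, if the arm or the gripper's body presses on something with over 40 N, if the wrist force passes 120 N, or if a joint passes its speed limit or range.

## Working session

There is one attempt and no reset: what is moved stays moved. The work goes in short steps, each a Python script; the robot and the scene stay as the last script left them, time stands still between calls to the robot, and variables do not carry over. Pictures are saved under pics/ and viewed, and the job is handed in when it is done.

```bash
mkdir -p pics; ls; python3 - <<'E'
from cell import r, eoat, kinematics, readout, optics, job
import cv2,numpy as np
for n in ("scene","top"):
    im=optics.get_image(n); cv2.imwrite(f"pics/{n}0.png",im[:,:,::-1])
    ci=optics.camera_info(n); print(n,np.round(ci["intrinsics"],1).tolist(),np.round(ci["camera_from_world"],4).tolist(),[k for k in ci])
    for t in ["red_carrier_mid","lavender_carrier_mid","empty_bucket","rotor","lid_hinge","lid_front","timer_grip","start_top","orange_rack","marker","tape_roll"]:
        print(t,[(np.round(d["xy"],1).tolist(),round(d["conf"],2)) for d in optics.place_of(t,n)][:4])
print(readout.state())
E
```

```text
pics
scene [[412.4, 0.0, 248.7], [0.0, 412.4, 189.8], [0.0, 0.0, 1.0]] [[0.1205, 0.9927, -0.007, -0.0841], [-0.7513, 0.0958, 0.653, 0.289], [0.6489, -0.0735, 0.7573, -1.5466], [0.0, 0.0, 0.0, 1.0]] ['intrinsics', 'camera_from_world']
red_carrier_mid [([351.5, 170.7], 0.86), ([251.7, 235.7], 0.55)]
lavender_carrier_mid [([333.9, 205.5], 0.38)]
empty_bucket [([176.4, 189.4], 0.32)]
rotor []
lid_hinge [([252.8, 237.0], 0.7)]
lid_front [([251.1, 183.2], 0.85)]
timer_grip [([178.7, 216.7], 0.68)]
start_top [([364.1, 199.0], 0.5), ([173.3, 188.6], 0.48)]
orange_rack [([357.6, 253.5], 0.93)]
marker [([300.2, 166.0], 0.54)]
tape_roll [([134.3, 173.1], 0.59)]
top [[419.3, 0.0, 251.1], [0.0, 419.3, 197.1], [0.0, 0.0, 1.0]] [[0.0121, -0.9999, -0.0123, 0.0375], [0.9993, 0.0117, 0.0365, -0.4508], [-0.0363, -0.0128, 0.9993, -1.2048], [0.0, 0.0, 0.0, 1.0]] ['intrinsics', 'camera_from_world']
red_carrier_mid [([138.5, 210.2], 0.91), ([166.6, 166.6], 0.77)]
lavender_carrier_mid [([139.6, 166.0], 0.74)]
empty_bucket [([275.8, 172.4], 0.91)]
rotor [([266.0, 160.3], 0.92)]
lid_hinge [([265.2, 108.5], 0.
[... 237 characters left out ...]
.3], 0.67)]
tape_roll [([266.9, 158.5], 0.34)]
{'time_s': 1.2, 'q': array([ 1.21088318e+00,  2.20383780e-01,  1.52648152e+00, -2.33042212e-05,
        1.39471318e+00, -1.26109782e-01]), 'joint_vel': array([-0.00039446,  0.00165222,  0.00151225,  0.00139337, -0.00067594,
        0.00107645]), 'tau': array([-1.06849042e-03, -4.94578779e+01, -3.87700582e+01,  7.00191571e-02,
        4.71342495e-02, -3.62789751e-05]), 'tool_pos': array([0.1448159 , 0.60798864, 0.22255749]), 'orientation': array([-1.03526288,  1.31073626,  1.03524228]), 'contact_force': array([ 0.39858945,  0.40674542, -0.12742734]), 'wrist_torque': array([ 0.03037961, -0.01710667,  0.0074007 ]), 'finger_gap': 1.0023387703350741}
```

View pics/scene0.png

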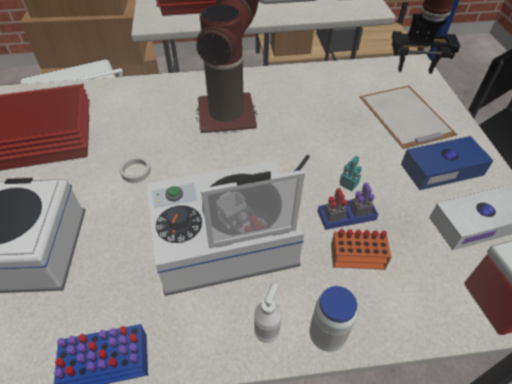

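View pics/top0.png

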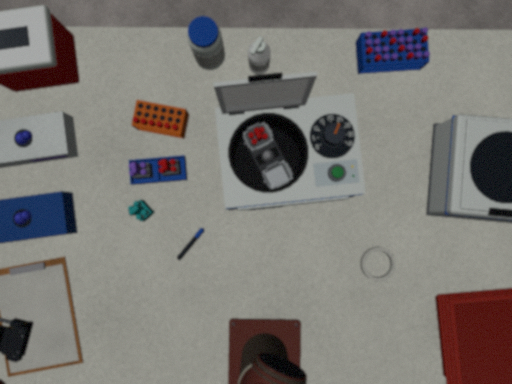

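The top view shows a turquoise look-alike at (140,210), lavender at (140,168), red in the tray at (171,166), and the rotor's built-in red carrier at (258,134). By the description I choose (171,166) and will check it in a crop.

```bash
cat > h.py <<'E'
from cell import r, eoat, kinematics, readout, optics, job
import cv2,numpy as np
from scipy.spatial.transform import Rotation as R
def proj(n,p):
    ci=optics.camera_info(n);K=np.array(ci["intrinsics"]);T=np.array(ci["camera_from_world"])
    c=T[:3,:3]@np.array(p,float)+T[:3,3]; c=np.array([c[0],-c[1],-c[2]]); u=K@c; return u[:2]/u[2]
def unproj(n,px,z):
    ci=optics.camera_info(n);K=np.array(ci["intrinsics"]);T=np.array(ci["camera_from_world"])
    d=np.linalg.inv(K)@np.array([px[0],px[1],1.]); d=np.array([d[0],-d[1],-d[2]])
    Rw=T[:3,:3]; o=-Rw.T@T[:3,3]; d=Rw.T@d; return o+d*(z-o[2])/d[2]
def tri(a,b):  # a=scene px, b=top px
    from scipy.optimize import least_squares
    s=least_squares(lambda p: np.r_[proj("scene",p)-a,proj("top",p)-b],[.5,0,.1]); return s.x,np.sqrt(np.mean(s.fun**2))
def down(phi):
    # tool x down; jaw direction z at angle phi in world
    x=np.array([0,0,-1.]);z=np.array([np.cos(phi),np.sin(phi),0]);y=np.cross(z,x)
    return R.from_matrix(np.c_[x,y,z]).as_rotvec()
def snap(n,name,box=None,f=4):
    im=optics.get_image(n)
    if box: im=im[box[1]:box[3],box[0]:box[2]]; im=cv2.resize(im,None,fx=f,fy=f,interpolation=cv2.INTER_CUBIC)
    cv2.imwrite(f"pics/{name}.png",im[:,:,::-1])
def st():
    s=readout.state(); print("t",round(s["time_s"],2),"p",np.round(s["tool_pos"],4),"F",np.round(s["contact_force"],1),"gap",round(s["finger_gap"],3),"q",np.round(s["q"],2)); return s
E
python3 - <<'E'
from h import *
snap("top","c1",(110,60,370,220),3); snap("scene","c2",(140,130,400,300),3)
for px,z in [((166.6,166.6),.063),((139.6,166),.063),((275.8,172.4),.028),((266,160.3),.15),((265.2,108.5),.154),((334.3,134.5),.172),((337,172.3),.172)]: print(px,z,np.round(unproj("top",px,z),4))
for px,z in [((252.8,237),.154),((178.7,216.7),.172),((173.3,188.6),.172)]: print("scene",px,np.round(unproj("scene",px,z),4))
print(down(0),readout.state()["orientation"],R.from_rotvec(readout.state()["orientation"]).as_matrix().round(3))
ls=None
E
```

```text
(166.6, 166.6) 0.063 [0.5302 0.278  0.063 ]
(139.6, 166) 0.063 [0.5311 0.3533 0.063 ]
(275.8, 172.4) 0.028 [ 0.5208 -0.0268  0.028 ]
(266, 160.3) 0.15 [0.5399 0.0041 0.15  ]
(265.2, 108.5) 0.154 [0.6727 0.0077 0.154 ]
(334.3, 134.5) 0.172 [ 0.604  -0.1661  0.172 ]
(337, 172.3) 0.172 [ 0.5089 -0.1733  0.172 ]
scene (252.8, 237) [0.672  0.0141 0.154 ]
scene (178.7, 216.7) [ 0.6018 -0.1606  0.172 ]
scene (173.3, 188.6) [ 0.508  -0.1736  0.172 ]
[0.         1.57079633 0.        ] [-1.03530292  1.31085056  1.03526281] [[-0.    -0.973  0.232]
 [-0.     0.232  0.973]
 [-1.     0.    -0.   ]]
```

View pics/c1.png

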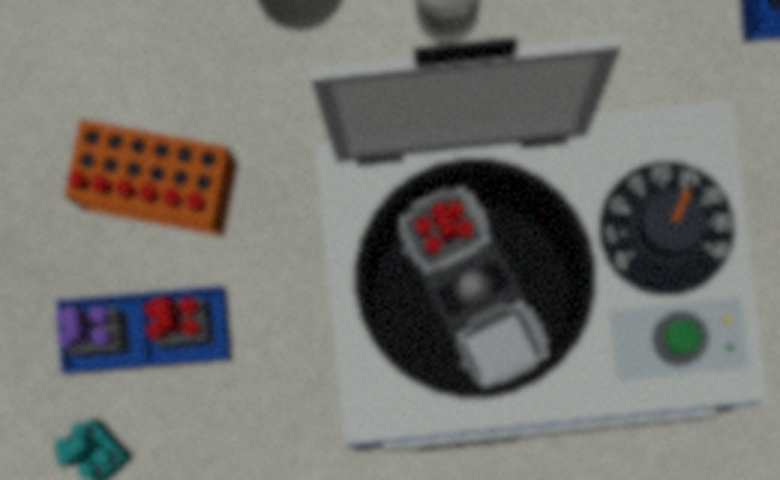

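View pics/c2.png

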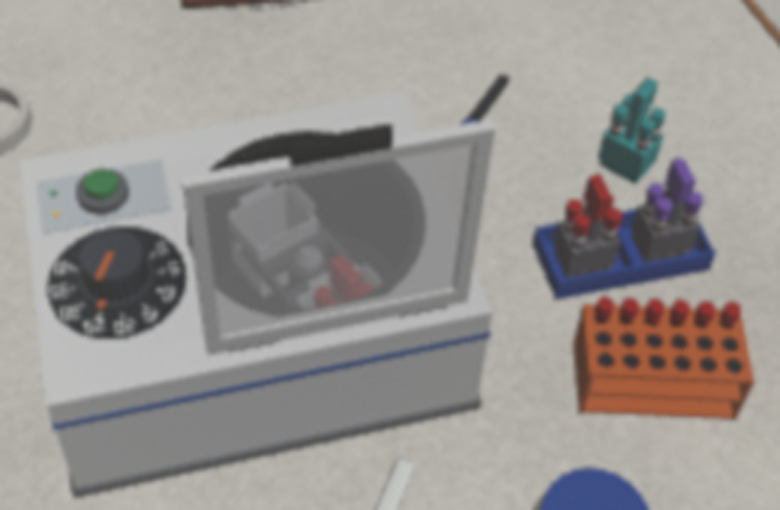

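```bash
cat > fit.py <<'E'
from h import *
from scipy.optimize import least_squares
obs=[]
for n in ("top","scene"):
    for k in range(3):
        optics.get_image(n)
        for t,l in [("lid_hinge",(0,0,.154)),("timer_grip",(-.085,-.167,.172)),("start_top",(-.18,-.167,.172))]:
            for d in optics.place_of(t,n):
                obs.append((n,t,l,d["xy"],d["conf"]))
def mw(p,l): c,s=np.cos(p[2]),np.sin(p[2]); return [p[0]+c*l[0]-s*l[1],p[1]+s*l[0]+c*l[1],l[2]]
p0=[.672,.01,.103]
obs=[o for o in obs if np.linalg.norm(proj(o[0],mw(p0,o[2]))-o[3])<8]
f=lambda p: np.concatenate([proj(o[0],mw(p,o[2]))-o[3] for o in obs])
s=least_squares(f,p0,loss="soft_l1"); print(s.x,np.round(f(s.x).reshape(-1,2),1).tolist(),[o[:2] for o in obs])
p=s.x
im=optics.get_image("top"); F=6
def ov(n,im,box,polys,name,F):
    im=cv2.resize(im[box[1]:box[3],box[0]:box[2]],None,fx=F,fy=F,interpolation=cv2.INTER_CUBIC)[:,:,::-1].copy()
    for pl,col in polys:
        q=np.array([(proj(n,x)-np.array(box[:2])+.5)*F for x in pl])
        cv2.polylines(im,[np.round(q).astype(np.int32)],False,col,1)
    cv2.imwrite(f"pics/{name}.png",im)
a=np.linspace(0,2*np.pi,60)
mach=[([mw(p,(x,y,.15)) for x,y in []],(0,255,0))] if 0 else []
mach.append(([mw(p,(-.11+.095*np.cos(t),.095*np.sin(t),.15)) for t in a],(0,255,0)))
mach.append(([mw(p,(-.085+.026*np.cos(t),-.167+.026*np.sin(t),.188)) for t in a],(0,255,255)))
mach.append(([mw(p,(-.18+.015*np.cos(t),-.167+.015*np.sin(t),.172)) for t in a],(255,0,255)))
ov("top",im,(212,70,342,170+10),[],"m0",6)
ov("top",im,(212,80,372,200),mach,"m1",5)
ims=optics.get_image("scene"); ov("scene",ims,(140,150,310,280),mach,"m2",4)
ov("top",im,(120,145,196,195),[],"tray",10)
ov("scene",ims,(310,150,390,230),[],"tray2",7)
E
python3 fit.py
```

```text
[0.67343095 0.01210391 0.10626147] [[-0.8, 0.2], [-0.7, 1.4], [-2.9, 1.1], [-0.0, -1.9], [-3.3, -0.4], [-1.4, -1.5], [-2.1, 0.7], [1.5, 0.2], [-0.7, 0.3], [-2.3, -1.3], [-2.6, 1.5], [-1.4, 1.3], [-2.6, 0.9], [-0.9, 3.0], [-0.5, 1.2], [-0.7, -0.8], [2.0, -0.3], [0.0, -1.2]] [('top', 'lid_hinge'), ('top', 'timer_grip'), ('top', 'start_top'), ('top', 'lid_hinge'), ('top', 'timer_grip'), ('top', 'start_top'), ('top', 'lid_hinge'), ('top', 'timer_grip'), ('top', 'start_top'), ('scene', 'lid_hinge'), ('scene', 'timer_grip'), ('scene', 'start_top'), ('scene', 'lid_hinge'), ('scene', 'timer_grip'), ('scene', 'start_top'), ('scene', 'lid_hinge'), ('scene', 'timer_grip'), ('scene', 'start_top')]
```

View pics/m1.png

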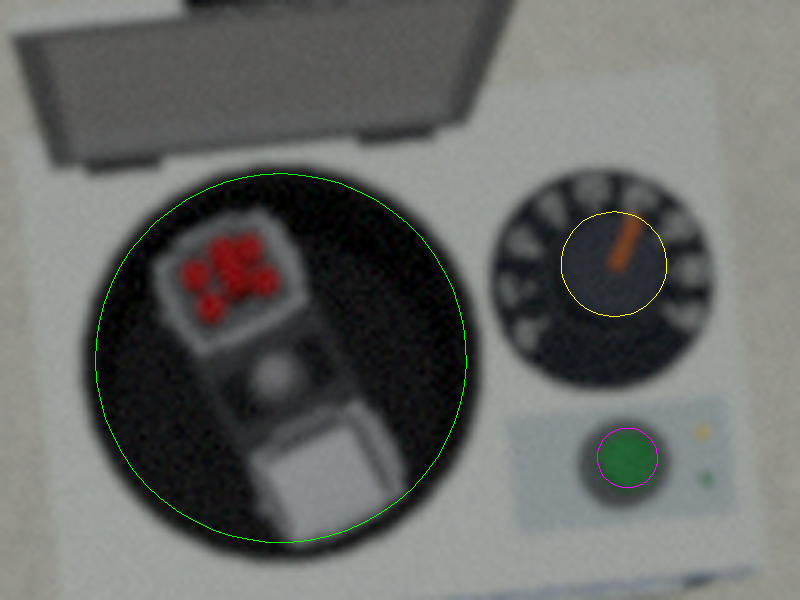

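View pics/m2.png

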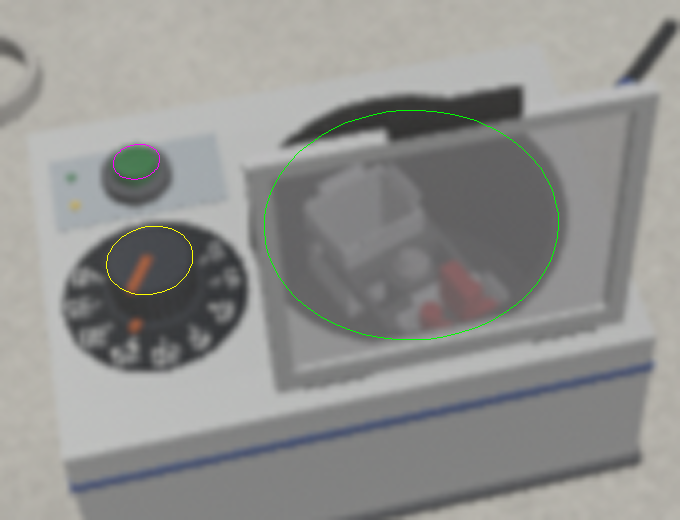

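View pics/tray.png

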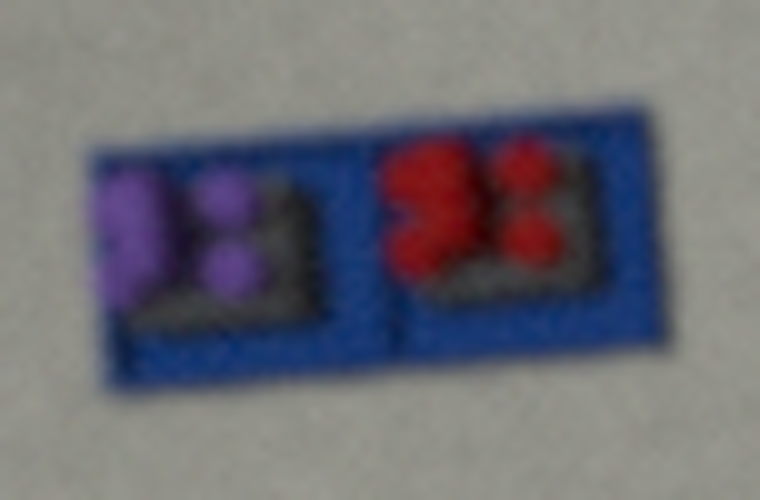

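View pics/tray2.png

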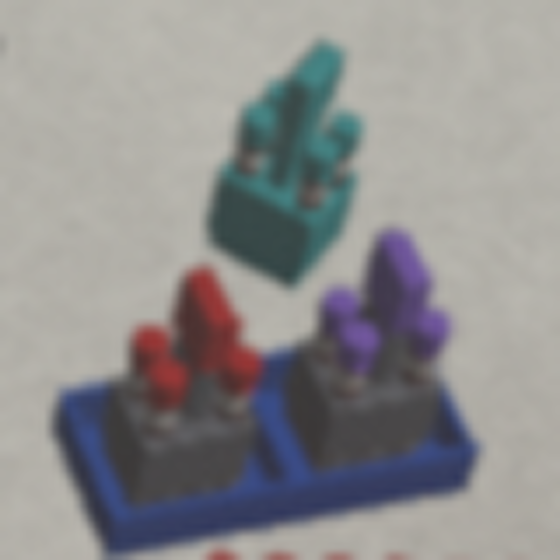

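```bash
cat > ov.py <<'E'
from h import *
P=[.6734,.0121,.1063]
def mw(p,l): c,s=np.cos(p[2]),np.sin(p[2]); return [p[0]+c*l[0]-s*l[1],p[1]+s*l[0]+c*l[1],l[2]]
def rect(c,yaw,sx,sy,z): return [mw((c[0],c[1],yaw),(a*sx/2,b*sy/2,z)) for a,b in [(1,1),(1,-1),(-1,-1),(-1,1),(1,1)]]
def ov(n,im,box,polys,name,F):
    im=cv2.resize(im[box[1]:box[3],box[0]:box[2]],None,fx=F,fy=F,interpolation=cv2.INTER_CUBIC)[:,:,::-1].copy()
    for pl,col in polys:
        q=np.array([(proj(n,x)-np.array(box[:2])+.5)*F for x in pl])
        cv2.polylines(im,[np.round(q).astype(np.int32)],False,col,1)
    cv2.imwrite(f"pics/{name}.png",im)
def carrier(c,yaw,z0): return [(rect(c,yaw,.04,.05,z0+.05),(0,255,255)),(rect(c,yaw,.03,.014,z0+.118),(255,255,0)),(rect(c,yaw,.03,.014,z0+.084),(255,128,0)),(rect(c,yaw,.04,.05,z0+.01),(255,255,255))]
def bucket(th):
    C=mw(P,(-.11,0,0)); c=[C[0]+.058*np.cos(th),C[1]+.058*np.sin(th)]; d=[C[0]-.058*np.cos(th),C[1]-.058*np.sin(th)]
    return c,[(rect(c,th,.048,.058,.105),(0,255,0)),(rect(c,th,.048,.058,.028),(0,128,0))]+carrier(d,th,.028)
E
python3 - <<'E'
from ov import *
im=optics.get_image("top"); ims=optics.get_image("scene")
np.save("top.npy",im);np.save("scene.npy",ims)
cs=[unproj("top",(120+a/10-.5,145+b/10-.5),.028) for a,b in [(92,150),(650,105),(668,345),(112,390)]]
print(np.round(cs,4)); c=np.mean(cs,0); d=(cs[0]+cs[3]-cs[1]-cs[2])[:2]; L=np.linalg.norm(d)/2;yt=np.arctan2(d[1],d[0]); print(c,L,np.linalg.norm(cs[0]+cs[1]-cs[2]-cs[3])/2,yt)
yaw=yt-np.pi/2; u=d/np.linalg.norm(d)
pol=[(rect(c,yaw,.07,.16,.028),(0,255,0))]
for s in (1,-1): pol+=carrier(c[:2]+s*u*.039,yaw,.004)
print("red",c[:2]-u*.039,"yaw",yaw)
ov("top",im,(120,145,196,195),pol,"t1",10); ov("scene",ims,(310,150,390,230),pol,"t2",7)
C=mw(P,(-.11,0,0));th=np.arctan2(-50,-95)
print("th",th); c,pl=bucket(th); print(c)
ov("top",im,(222,100,322,190),pl,"b1",8); ov("scene",ims,(195,160,285,240),pl,"b2",8)
E
```

```text
[[0.5532 0.3949 0.028 ]
 [0.5679 0.2349 0.028 ]
 [0.4991 0.2285 0.028 ]
 [0.4844 0.3876 0.028 ]]
[0.52613504 0.31148082 0.028     ] 0.16026200265519044 0.06916828341404094 1.6623622919476646
red [0.52970112 0.2726442 ] yaw 0.09156596515276805
th -2.65711472455277
[np.float64(0.512695641058502), np.float64(-0.02658428433006073)]
```

View pics/t1.png

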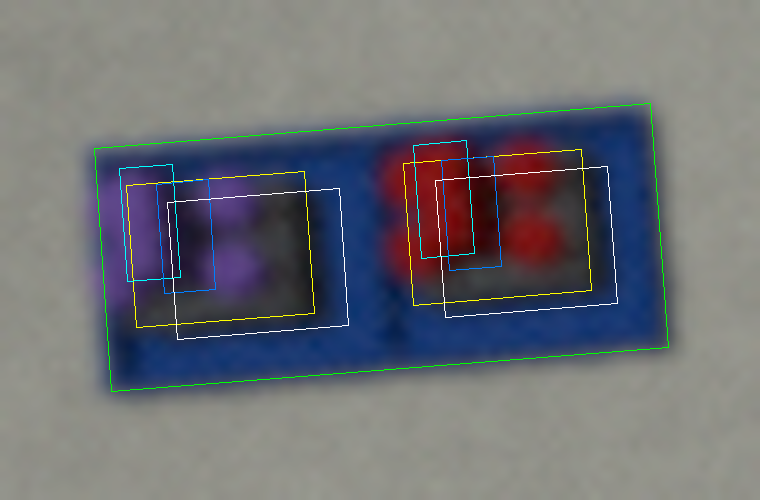

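View pics/t2.png

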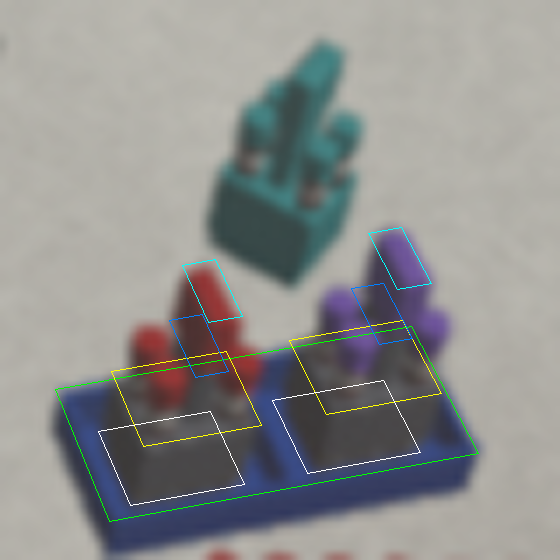

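View pics/b1.png

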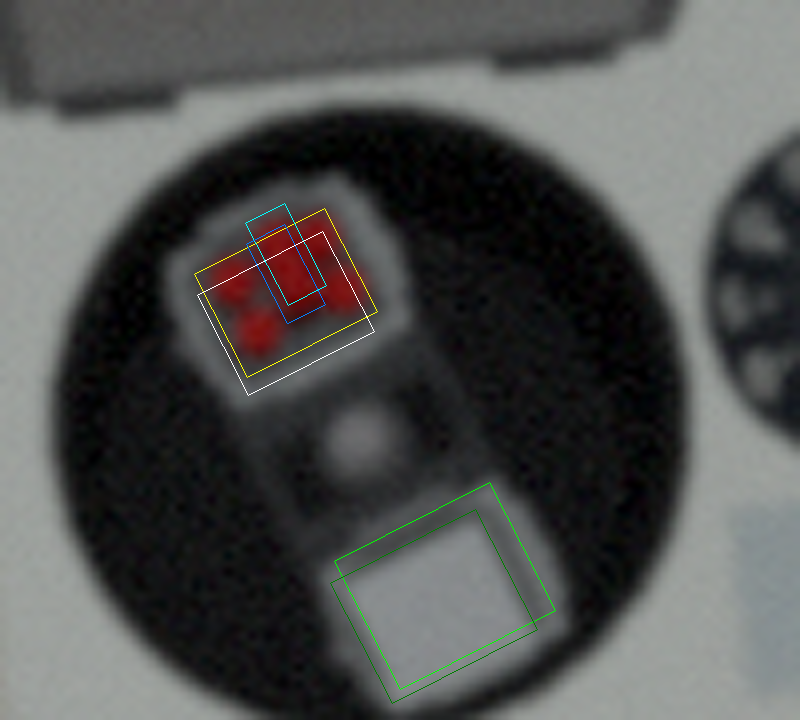

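View pics/b2.png

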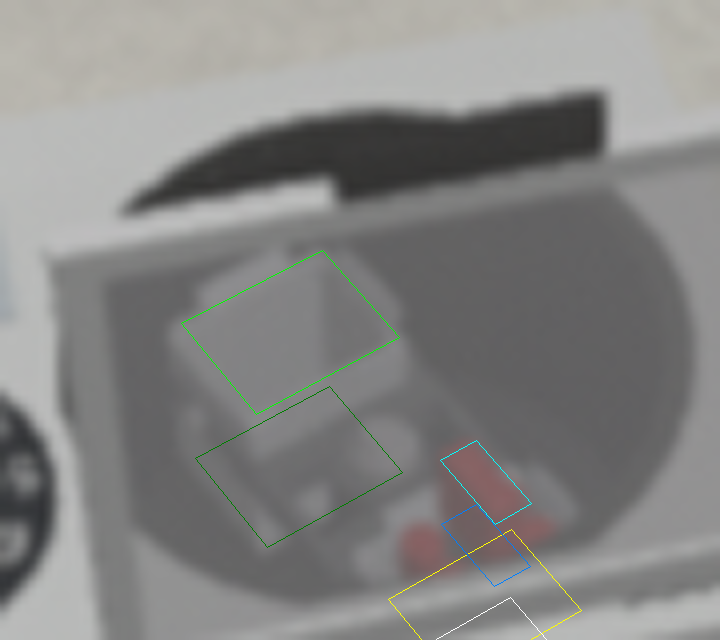

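```bash
python3 - <<'E'
from ov import *
st()
for name,p,phi in [("g",(.5297,.272,.093),1.662),("g",(.5297,.272,.093),1.662-np.pi),("b",(.5127,-.0266,.117),2.055),("b",(.5127,-.0266,.117),2.055-np.pi)]:
    print(name,phi,kinematics.inverse_kinematics(p,down(phi)))
eoat.gripper_to(.6,20)
r.move_pose((.5295,.272,.20),down(1.662)); st()
snap("top","g1",(110,120,240,220),6); snap("scene","g2",(290,120,400,230),6)
E
```

```text
t 2.7 p [0.1448 0.608  0.2225] F [ 0.5 -0.  -0.2] gap 1.001 q [ 1.21  0.22  1.53  0.    1.39 -0.13]
g 1.662 [ 3.42001400e-01  2.74929813e-01  1.71671018e+00 -4.44089210e-16
  1.14995266e+00 -1.31999860e+00]
g -1.4795926535897932 [ 3.42001400e-01  2.74929813e-01  1.71671018e+00 -4.44089210e-16
  1.14995266e+00  1.82159405e+00]
b 2.055 [-2.05540327e-01  5.76460882e-02  1.91481665e+00 -4.44089210e-16
  1.16912991e+00 -2.26054033e+00]
b -1.086592653589793 [-2.05540327e-01  5.76460882e-02  1.91481665e+00 -4.44089210e-16
  1.16912991e+00  8.81052327e-01]
t 5.43 p [0.5291 0.2728 0.2001] F [0.4 0.1 0.8] gap 0.598 q [ 0.34  0.17  1.63  0.    1.34 -1.32]
```

View pics/g2.png

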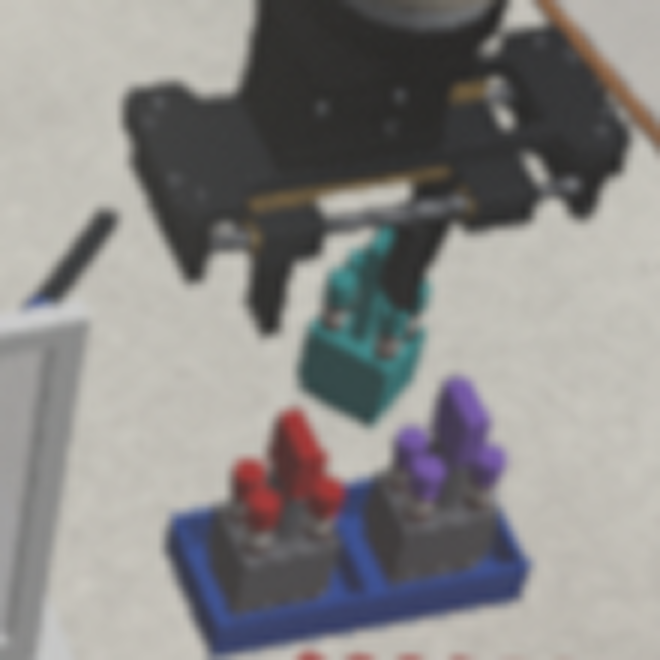

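The gripper is poised over the red grip, with fingers at crop (270,320) and (405,300) straddling the grip at (300,455). Lavender is clear to the right. I'm going down.

```bash
python3 - <<'E'
from ov import *
print(r.servo_line((.5295,.272,.093),v=.1,stop_force=8)); st()
eoat.gripper_to(0,30); st()
r.servo_line((.5295,.272,.30),v=.12); st()
snap("top","l1",(110,120,240,220),6); snap("scene","l2",(290,100,400,230),5)
np.save("topl.npy",optics.get_image("top")); np.save("scl.npy",optics.get_image("scene"))
E
```

```text
False
t 6.75 p [0.5302 0.2723 0.0939] F [ 0.7  0.1 -0.4] gap 0.602 q [ 0.34  0.27  1.72 -0.    1.15 -1.32]
t 7.48 p [0.5295 0.272  0.093 ] F [-1.   0.1  0.7] gap 0.157 q [ 0.34  0.27  1.72  0.    1.15 -1.32]
t 9.36 p [0.5292 0.2719 0.299 ] F [ 0.6 -0.3 -1.2] gap 0.154 q [ 0.34  0.11  1.51 -0.    1.52 -1.32]
```

View pics/l2.png

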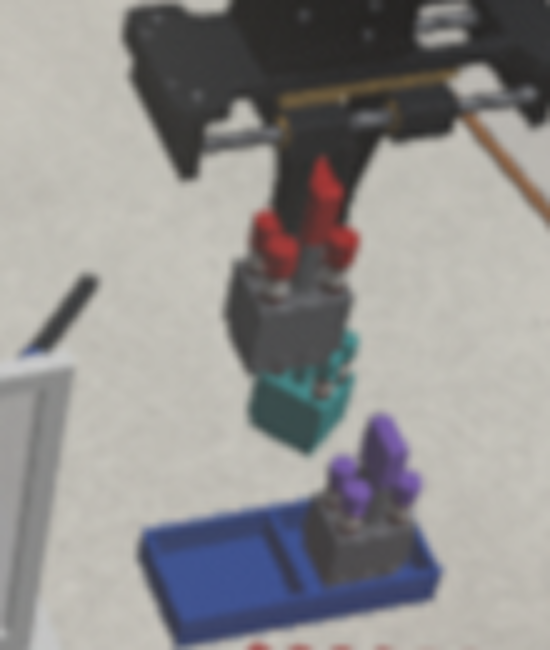

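View pics/l1.png

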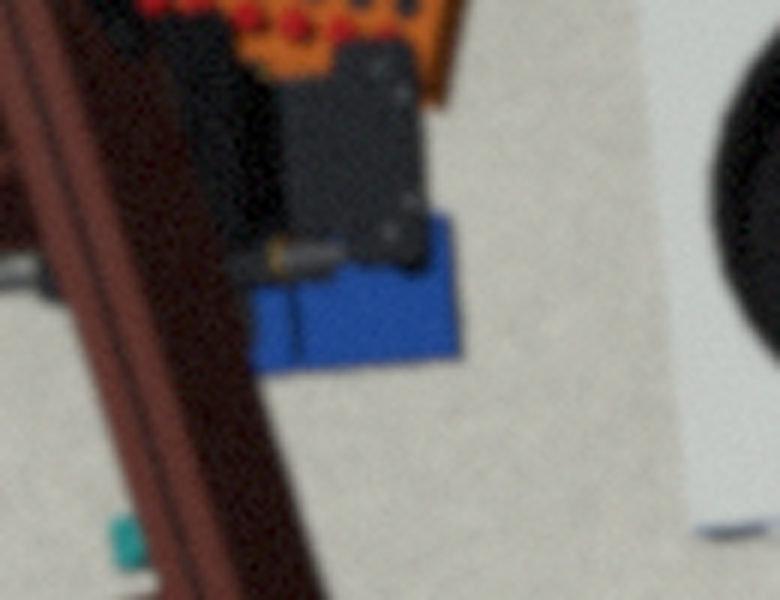

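```bash
python3 - <<'E'
from ov import *
ims=np.load("scl.npy")
ov("scene",ims,(320,100,380,185),carrier((.5292,.2719),.0912,.210),"l3",8)
E
```

```text
(no output)
```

View pics/l3.png

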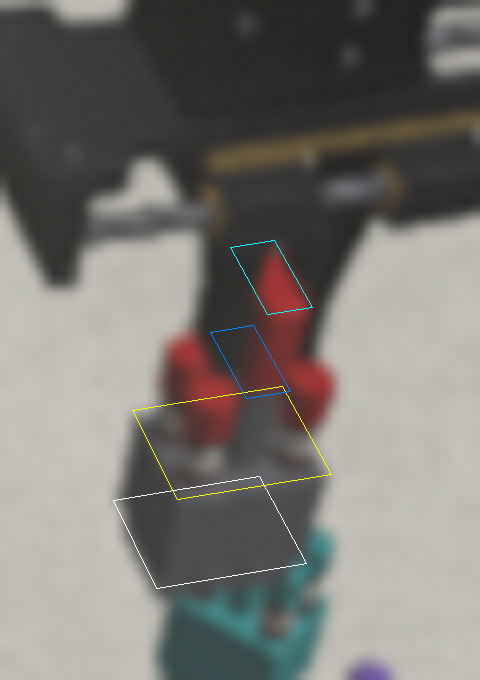

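Carrier is held, upright, within about 1 mm of where the tool puts it. The well is empty and lavender is untouched. Next I carry it over the bucket and check alignment.

```bash
python3 - <<'E'
from ov import *
c,pl=bucket(-2.657)
phi=-2.657+np.pi/2+np.pi
r.move_pose((.52,.12,.30),down(1.85)); r.move_pose((c[0],c[1],.30),down(phi)); st()
r.servo_line((c[0],c[1],.215),v=.1); s=st(); p=s["tool_pos"]
pl=pl[:2]+carrier(p[:2],-2.657,p[2]-.089)
np.save("a.npy",optics.get_image("scene"));np.save("at.npy",optics.get_image("top"))
ov("scene",np.load("a.npy"),(190,110,300,245),pl,"a1",5); ov("top",np.load("at.npy"),(212,90,352,200),pl,"a2",5)
E
```

```text
t 10.86 p [ 0.513  -0.0257  0.3   ] F [-0.6 -0.2 -1.7] gap 0.159 q [-0.2  -0.09  1.71  0.    1.52 -2.26]
t 11.86 p [ 0.5132 -0.0267  0.2158] F [-0.4  0.5 -1.1] gap 0.16 q [-0.21 -0.04  1.82  0.    1.36 -2.26]
```

View pics/a1.png

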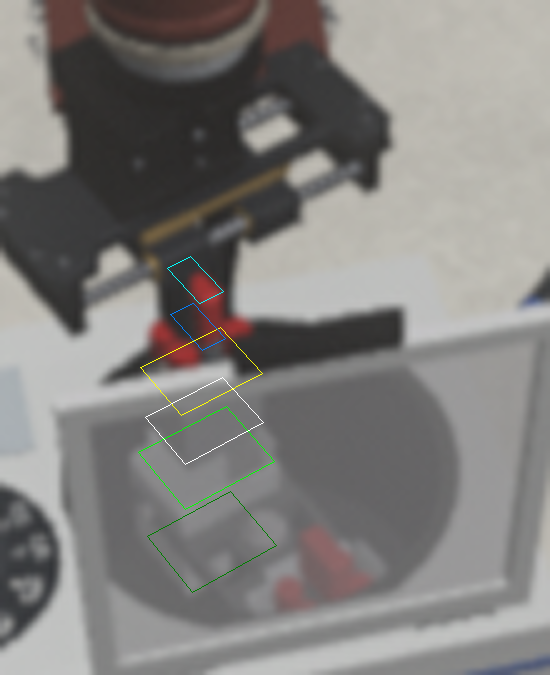

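View pics/a2.png

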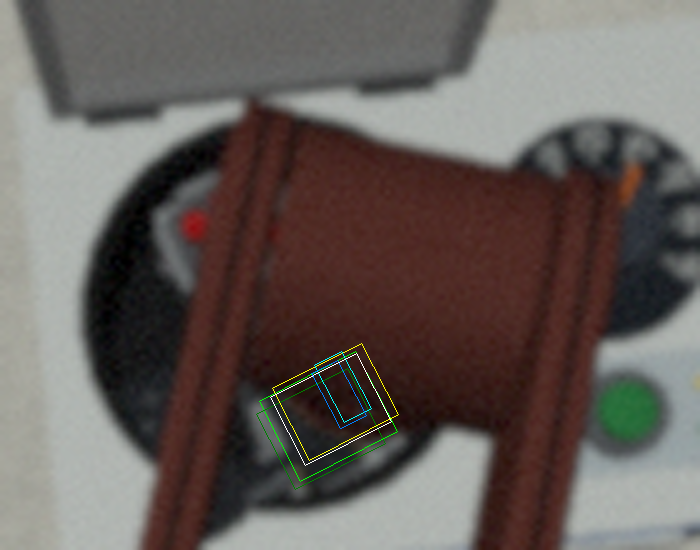

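```bash
python3 - <<'E'
from ov import *
x,y=.5127,-.0266
for z in (.18,.15,.13,.116):
    b=r.servo_line((x,y,z),v=.06,stop_force=7); s=st(); print(z,b,np.round(s["wrist_torque"],2))
    if b: break
ov("scene",optics.get_image("scene"),(190,110,300,245),[],"d1",5)
E
```

```text
t 12.69 p [ 0.5128 -0.0266  0.18  ] F [ 0.2 -0.4 -1.2] gap 0.154 q [-0.21 -0.01  1.86 -0.    1.29 -2.26]
0.18 False [ 0.06  0.04 -0.02]
t 12.95 p [ 0.5131 -0.0273  0.1758] F [-1.1 -1.8  2.2] gap 0.16 q [-0.21 -0.01  1.86 -0.    1.28 -2.26]
0.15 True [-0.25  0.38 -0.01]
```

View pics/d1.png

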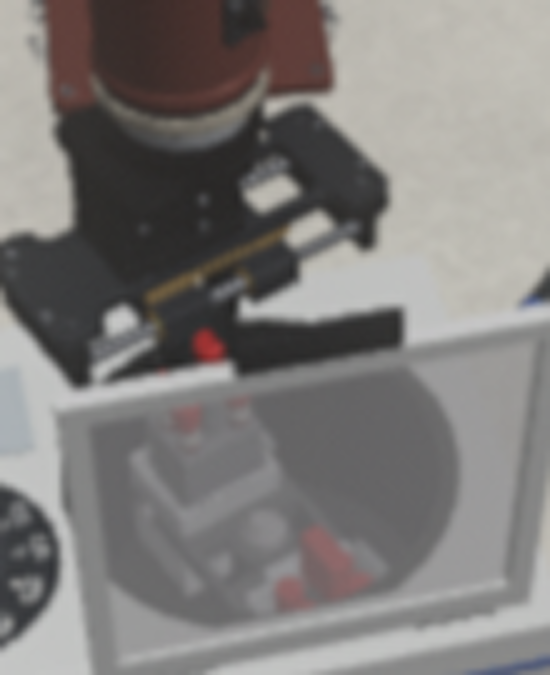

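Contact came at foot height 87 mm, where the flare ends. The reaction points outward along the rotor arm, so the carrier is touching the inner wall. I'll shift outward and retry.

```bash
python3 - <<'E'
from ov import *
u=np.array([np.cos(-2.657),np.sin(-2.657)])
base=np.array([.5127,-.0266])
r.servo_line((*base,.182),v=.06)
xy=base+u*.0025
r.servo_line((*xy,.182),v=.05); s=st()
for z in (.165,.15,.13,.116):
    b=r.servo_line((*xy,z),v=.05,stop_force=6); s=st(); F=s["contact_force"]; print(z,b,"rad",F[:2]@u,"tan",F[:2]@np.array([-u[1],u[0]]),np.round(s["wrist_torque"],2))
    if b: break
E
```

```text
t 13.52 p [ 0.5102 -0.0278  0.1817] F [ 0.4 -0.4 -1.4] gap 0.156 q [-0.21 -0.02  1.86 -0.    1.3  -2.26]
t 14.01 p [ 0.5102 -0.0277  0.1644] F [-0.1 -0.3 -1.3] gap 0.156 q [-0.21 -0.    1.88 -0.    1.26 -2.26]
0.165 False rad 0.26044542806946597 tan 0.22160456451927762 [ 0.05 -0.01 -0.02]
t 14.46 p [ 0.5102 -0.0277  0.1495] F [ 0.1  1.  -1. ] gap 0.156 q [-0.21  0.01  1.89 -0.    1.24 -2.26]
0.15 False rad -0.541902552988343 tan -0.7932351764643081 [ 0.    0.06 -0.  ]
t 15.01 p [ 0.5103 -0.0277  0.1297] F [ 0.4 -0.3 -0.8] gap 0.161 q [-0.21  0.04  1.91 -0.    1.2  -2.26]
0.13 False rad -0.25036897488153287 tan 0.46034602460636204 [0.02 0.02 0.01]
t 15.33 p [ 0.511  -0.028   0.1165] F [ 0.9 -0.1  1.7] gap 0.155 q [-0.21  0.05  1.92 -0.    1.17 -2.26]
0.116 True rad -0.766509044049642 tan 0.49792263259896535 [ 0.04 -0.12 -0.05]
```

```bash
python3 - <<'E'
from ov import *
eoat.gripper_to(.4,20); st()
s=readout.state(); p=s["tool_pos"]
r.servo_line((p[0],p[1],.25),v=.12); st()
r.servo_line((p[0]-.05,p[1],.46),v=.25)
st(); eoat.gripper_to(0,20)
c,pl=bucket(-2.657)
c=[.5102,-.0278]
pl=carrier(c,-2.657,.028)
ov("scene",optics.get_image("scene"),(190,150,300,245),pl,"e1",6); ov("top",optics.get_image("top"),(212,90,352,200),[],"e2",5)
for pos in [(.735,.02,.46),(.735,.02,.335),mw(P,(.05,0,.335))]: print(kinematics.inverse_kinematics(pos,down(1.677)),kinematics.inverse_kinematics(pos,down(1.677-np.pi)))
E
```

```text
t 16.02 p [ 0.5102 -0.0278  0.1161] F [ 0.2 -0.4  0.3] gap 0.397 q [-0.21  0.05  1.92 -0.    1.17 -2.26]
t 17.29 p [ 0.5097 -0.0277  0.2489] F [ 0.2  1.  -0.5] gap 0.401 q [-0.21 -0.07  1.79 -0.    1.43 -2.26]
t 18.31 p [ 0.46   -0.0277  0.4581] F [ 0.4 -0.4  0.1] gap 0.4 q [-0.23 -0.22  1.53 -0.    1.83 -2.29]
[-7.98996872e-02  4.97416581e-01  7.39762799e-01 -4.44089210e-16
  1.90441327e+00 -1.75689969e+00] [-7.98996872e-02  4.97416581e-01  7.39762799e-01 -4.44089210e-16
  1.90441327e+00  1.38469297e+00]
[-7.98996872e-02  4.54957736e-01  1.02621744e+00 -4.44089210e-16
  1.66041747e+00 -1.75689969e+00] [-7.98996872e-02  4.54957736e-01  1.02621744e+00 -4.44089210e-16
  1.66041747e+00  1.38469297e+00]
[-8.48147776e-02  4.22872782e-01  1.06850263e+00 -4.44089210e-16
  1.65021724e+00 -1.76181478e+00] [-8.48147776e-02  4.22872782e-01  1.06850263e+00 -4.44089210e-16
  1.65021724e+00  1.37977788e+00]
```

View pics/e1.png

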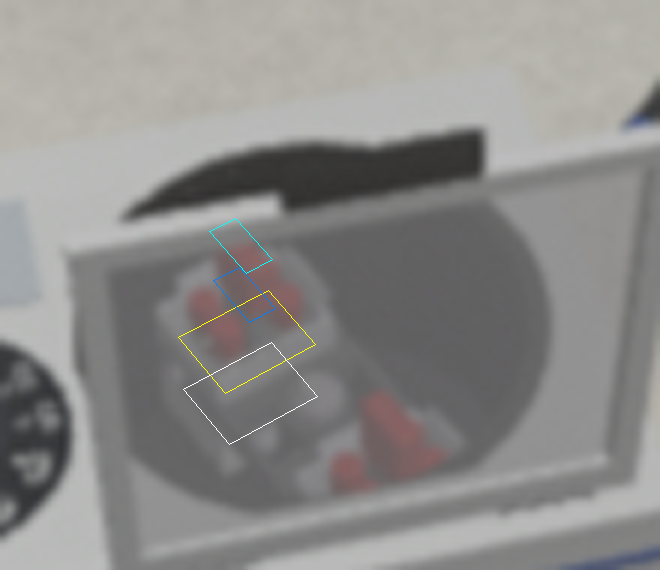

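View pics/e2.png

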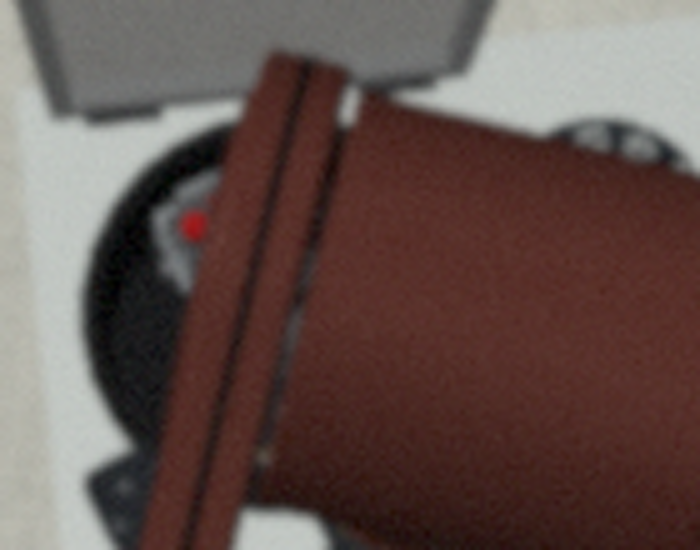

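Carrier sits low in the bucket (caps at crop (200,305) to (290,300), down to the rim). Now the lid: over the top, behind it, then follow its arc to the front and down.

```bash
python3 - <<'E'
from ov import *
phi=1.677; o=down(phi)
def W(xm,z,ym=0.0): return tuple(mw(P,(xm,ym,z)))
r.move_pose(W(-.12,.46),o)
r.servo_line(W(.06,.46),v=.3)
r.servo_line(W(.06,.340),v=.2); st()
snap("scene","f0",(140,60,360,280),3)
def tgt(a,rho=.188,t=.003): return (-rho*np.cos(a)+t*np.sin(a)+.0095, .154+rho*np.sin(a)+t*np.cos(a))
b=r.servo_line(W(*tgt(1.5)),v=.1,stop_force=25); print(b); st()
np.save("f.npy",optics.get_image("scene")); snap("scene","f1",(140,60,360,280),3)
E
```

```text
t 21.32 p [0.7331 0.0183 0.3428] F [1.2 0.3 0.7] gap 0.001 q [-0.08  0.45  1.02 -0.    1.67 -1.76]
False
t 22.13 p [0.6729 0.012  0.3424] F [ 0.6  0.2 -0.3] gap 0.004 q [-0.1   0.29  1.22  0.    1.63 -1.78]
```

View pics/f0.png

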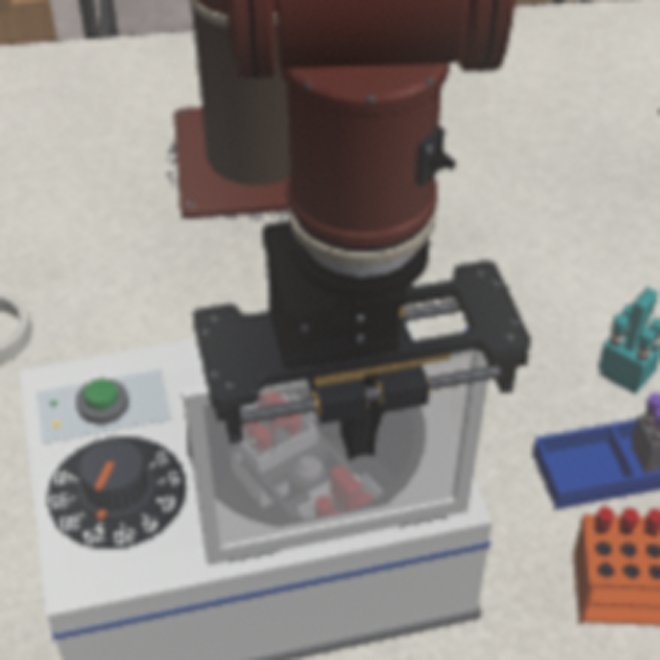

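View pics/f1.png

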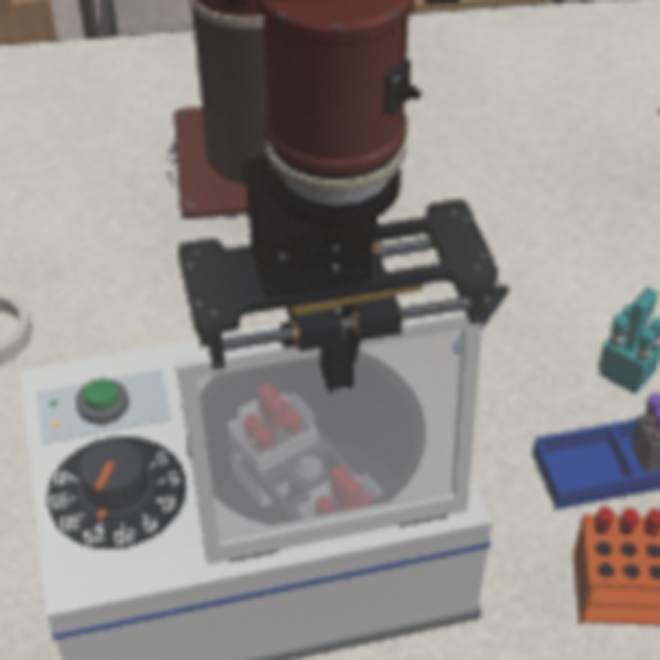

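```bash
python3 - <<'E'
from ov import *
def W(xm,z,ym=0.0): return tuple(mw(P,(xm,ym,z)))
def tgt(a,rho=.188,t=.003): return (-rho*np.cos(a)+t*np.sin(a)+.0095, .154+rho*np.sin(a)+t*np.cos(a))
for a in (1.35,1.2,1.05,.9,.75):
    b=r.servo_line(W(*tgt(a)),v=.12,stop_force=20)
    s=readout.state();print(a,b,np.round(s["contact_force"],1),np.round(s["tool_pos"],3))
    if b: break
snap("scene","f2",(140,60,360,280),3)
E
```

```text
1.35 False [-0.4  0.5  0.1] [0.645 0.009 0.338]
1.2 False [1.4 0.1 0.3] [0.618 0.006 0.33 ]
1.05 False [ 0.2 -0.5  0.3] [0.593 0.004 0.319]
0.9 False [1.  0.4 0.5] [0.569 0.001 0.303]
0.75 False [-0.1 -0.5 -0.1] [ 0.549 -0.001  0.285]
```

View pics/f2.png

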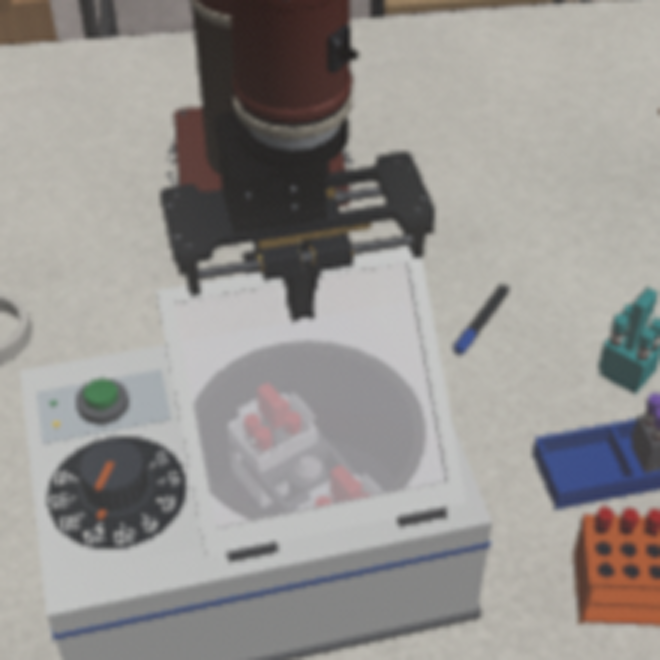

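The lid follows the finger, now about halfway (front edge at crop (300,285)). Continuing.

```bash
python3 - <<'E'
from ov import *
def W(xm,z,ym=0.0): return tuple(mw(P,(xm,ym,z)))
def tgt(a,rho=.188,t=.003): return (-rho*np.cos(a)+t*np.sin(a)+.0095, .154+rho*np.sin(a)+t*np.cos(a))
for a in (.6,.45,.3,.15,.05):
    b=r.servo_line(W(*tgt(a)),v=.12,stop_force=20)
    s=readout.state();print(a,b,np.round(s["contact_force"],1),np.round(s["tool_pos"],4))
    if b: break
x,z=tgt(0)
b=r.servo_line(W(x,.148),v=.04,stop_force=12); s=st(); print(b)
b=r.servo_line(W(x,s["tool_pos"][2]-.004),v=.04,stop_force=9); s=st(); print(b)
r.servo_line(W(x,.24),v=.2); st()
snap("scene","f3",(140,60,360,280),3)
E
```

```text
0.6 False [ 0.2 -0.8  1.4] [ 0.5306 -0.0031  0.2629]
0.45 False [ 0.6 -0.7 -0.1] [ 0.5161 -0.0047  0.2389]
0.3 False [ 0.  -0.7 -0.1] [ 0.5053 -0.0058  0.2127]
0.15 False [-0.3  0.4  0.3] [ 0.4985 -0.0065  0.1853]
0.05 False [-0.4 -1.   0.2] [ 0.4961 -0.0067  0.1663]
t 26.36 p [ 0.4974 -0.007   0.1603] F [-2.9  0.   8.4] gap 0.005 q [-0.17 -0.03  1.92 -0.    1.25 -1.85]
True
t 26.61 p [ 0.4975 -0.007   0.1601] F [-7.   1.2 20.4] gap 0.004 q [-0.17 -0.04  1.92 -0.    1.25 -1.85]
False
t 27.18 p [ 0.4956 -0.0068  0.239 ] F [-0.1 -0.5 -0.8] gap 0.008 q [-0.17 -0.11  1.84 -0.    1.41 -1.85]
```

View pics/f3.png

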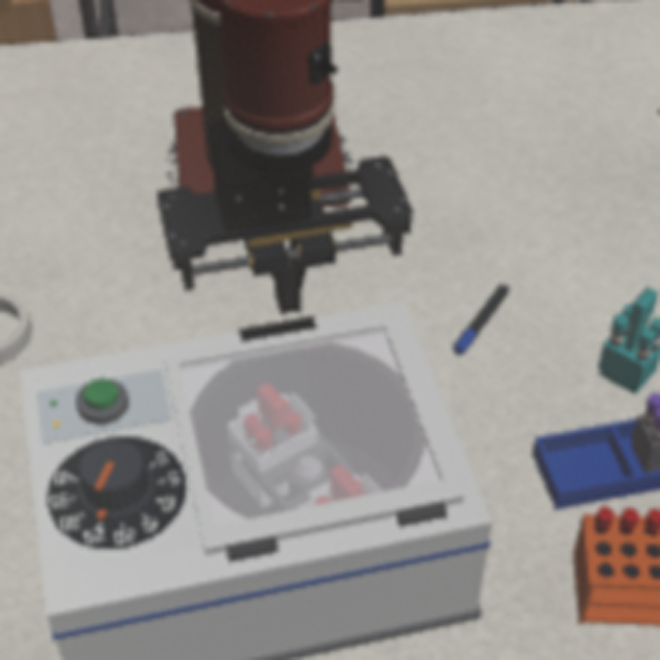

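The lid is down: it stopped hard at 20 N and the finger read 160 mm. Next the timer: the pointer is one number clockwise of the machine's back, so 25, and it must turn 90° counter-clockwise. First I check the pointer and collar centre up close.

```bash
python3 - <<'E'
from ov import *
T=mw(P,(-.085,-.167,0)); print(T)
a=np.linspace(0,2*np.pi,60)
circ=[([mw(P,(-.085+.026*np.cos(t),-.167+.026*np.sin(t),.188)) for t in a],(0,255,255)),([mw(P,(-.085+.032*np.cos(t),-.167+.032*np.sin(t),.158)) for t in a],(0,255,0))]
im=optics.get_image("scene"); ov("scene",im,(150,190,210,250),circ+[([mw(P,(-.085,-.167,.188)),mw(P,(-.085+.024*np.cos(k*np.pi/6),-.167-.024*np.sin(k*np.pi/6),.188))],(255,255,0)) for k in (0,1)],"k1",10)
im=optics.get_image("top"); ov("top",im,(305,105,365,165),circ,"k2",10)
for ph in (-.7,.9): print(kinematics.inverse_kinematics((T[0],T[1],.163),down(ph)))
E
```

```text
[np.float64(0.606598471463811), np.float64(-0.16297585723116917), 0]
[-0.38793953  0.27376752  1.57700999  0.          1.29081514  0.31206047]
[-3.87939526e-01  2.73767523e-01  1.57700999e+00 -4.44089210e-16
  1.29081514e+00 -1.28793953e+00]
```

View pics/k1.png

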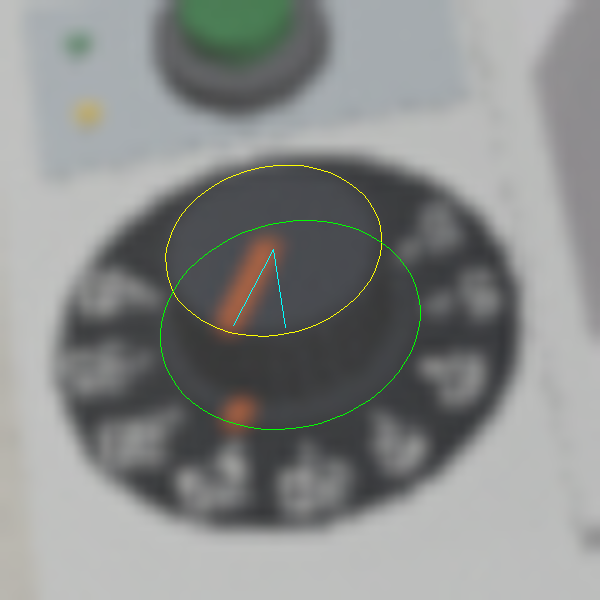

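View pics/k2.png

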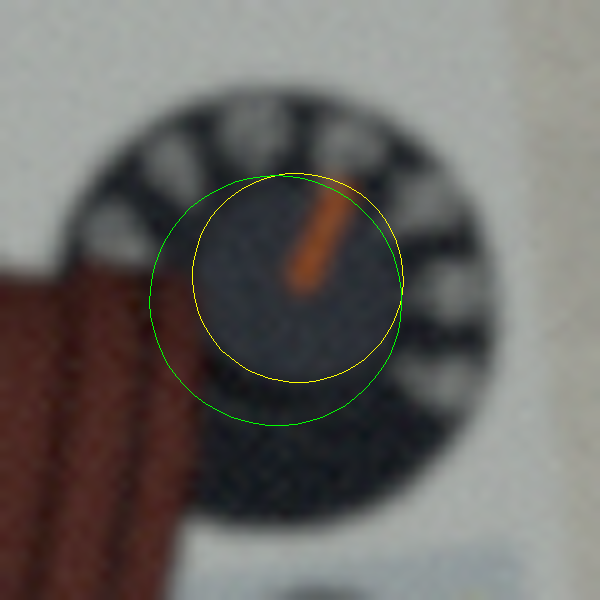

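The pointer matches the 25 direction (k=1 line at crop (235,325)), and the collar centre is within about 2 mm. I'll grip and turn.

```bash
python3 - <<'E'
from ov import *
c=(.6055,-.163); ph=-.7
r.move_pose((c[0],c[1],.26),down(ph)); eoat.gripper_to(1.0,20)
b=r.servo_line((*c,.163),v=.1,stop_force=6); print(b); st()
if not b:
    eoat.gripper_to(0,12); s=st(); print(np.round(s["wrist_torque"],2))
snap("scene","k3",(120,120,260,270),4)
E
```

```text
False
t 31.82 p [ 0.6061 -0.1632  0.164 ] F [0.5 0.1 0.6] gap 1.0 q [-0.39  0.27  1.58 -0.    1.29  0.31]
t 32.52 p [ 0.6059 -0.1634  0.1631] F [ 2.5 -1.2 -1.2] gap 0.591 q [-0.39  0.27  1.58 -0.    1.29  0.31]
[-0.37 -0.33 -0.01]
```

View pics/k3.png

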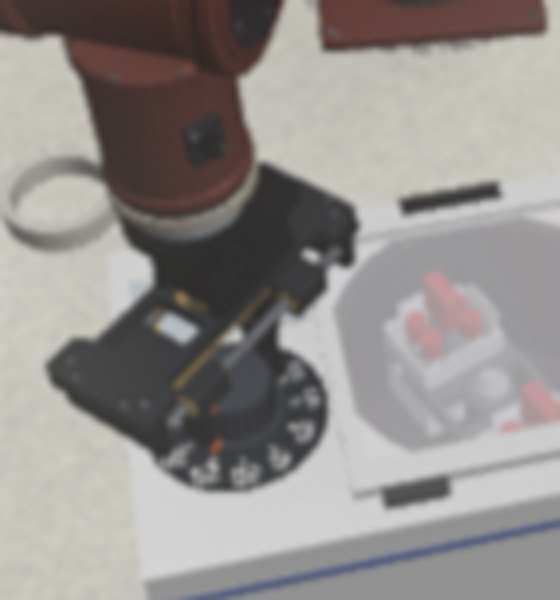

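```bash
python3 - <<'E'
from ov import *
eoat.gripper_to(0,30); s=st()
q=np.array(s["q"]); q0=q[5]
for k in (1,2,3):
    t=q.copy(); t[5]=q0-k*np.pi/6; r.set_joints(t); s=st(); print(np.round(s["wrist_torque"],2))
r.dwell(.2); snap("scene","k4",(120,120,260,270),4)
E
```

```text
t 32.78 p [ 0.6059 -0.1634  0.1631] F [ 4.6 -2.6 -2.4] gap 0.589 q [-0.39  0.27  1.58 -0.    1.29  0.31]
t 33.35 p [ 0.6059 -0.1634  0.1631] F [ 3.7 -1.9 -1.3] gap 0.59 q [-0.39  0.27  1.58 -0.    1.29 -0.21]
[-0.4  -0.22 -0.01]
t 33.92 p [ 0.6059 -0.1634  0.1631] F [ 2.7 -1.8 -1.7] gap 0.592 q [-0.39  0.27  1.58 -0.    1.29 -0.73]
[-0.41 -0.25 -0.06]
t 34.48 p [ 0.6059 -0.1634  0.1631] F [ 2.4 -0.9 -0.1] gap 0.59 q [-0.39  0.27  1.58 -0.    1.29 -1.26]
[-0.44 -0.32 -0.04]
```

View pics/k4.png

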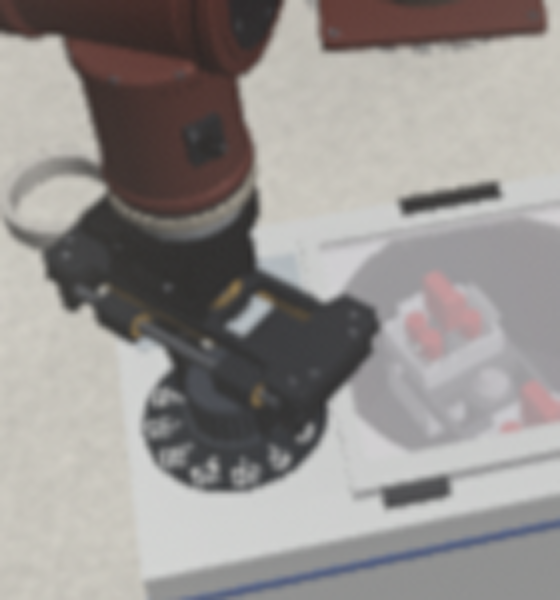

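Rotated 90° with no slip showing in the torque. I'll release, rise and verify the pointer.

```bash
python3 - <<'E'
from ov import *
eoat.gripper_to(1.0,20); s=st(); p=s["tool_pos"]
r.servo_line((p[0],p[1],.26),v=.15); 
S=mw(P,(-.18,-.167,0)); print(S)
eoat.gripper_to(0,20)
r.move_pose((.40,-.05,.30),down(1.0)); st()
im=optics.get_image("scene");L=lambda k:([mw(P,(-.085,-.167,.188)),mw(P,(-.085+.024*np.cos(k*np.pi/6),-.167-.024*np.sin(k*np.pi/6),.188))],(255,255,0))
ov("scene",im,(150,180,220,250),[L(-2)],"k5",8)
ov("top",optics.get_image("top"),(225,90,365,195),[],"k6",5)
ov("scene",im,(140,140,400,300),[],"k7",3)
E
```

```text
t 35.62 p [ 0.6059 -0.1634  0.1631] F [-0.  -0.7  0.3] gap 0.995 q [-0.39  0.27  1.58 -0.    1.29 -1.26]
[np.float64(0.5121347015172876), np.float64(-0.1730553496534239), 0]
t 38.88 p [ 0.4007 -0.0504  0.3004] F [-0.6 -0.3 -0.9] gap 0.009 q [-0.32 -0.38  1.95 -0.    1.57 -1.32]
```

View pics/k5.png

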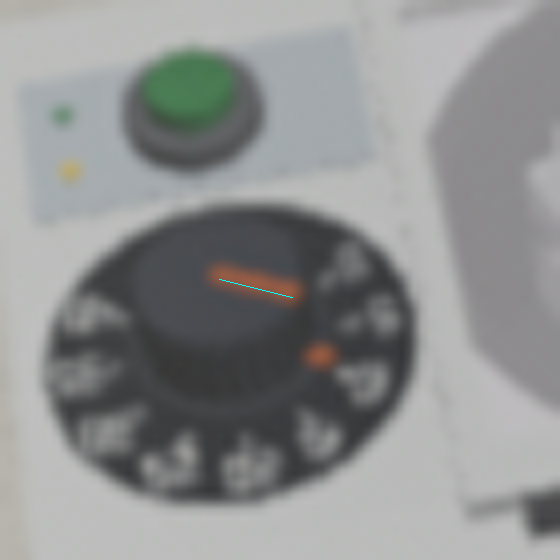

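View pics/k6.png

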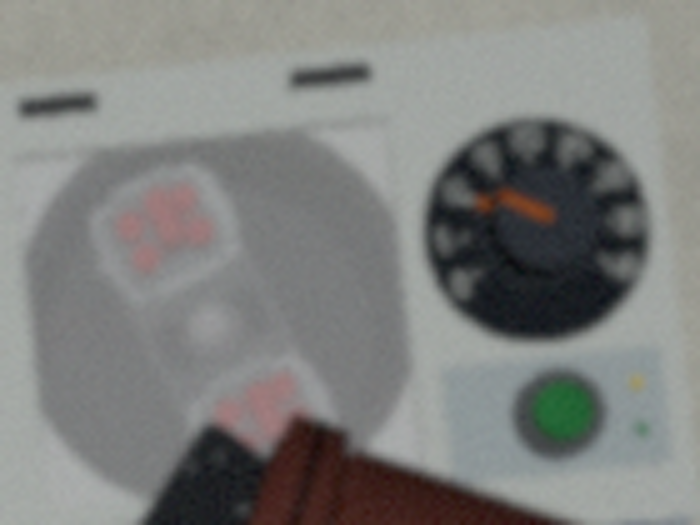

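View pics/k7.png

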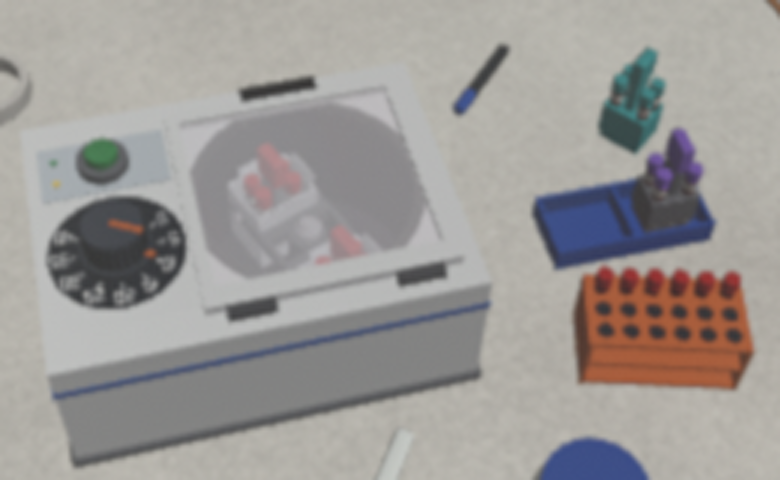

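All three are set: the pointer dot at crop (485,203) stands at 10, the lid is flat, and the carrier is in the bucket. Pressing start.

```bash
python3 - <<'E'
from ov import *
x,y=.5115,-.173
r.move_pose((x,y,.22),down(1.677))
r.servo_line((x,y,.180),v=.1)
for z in (.173,.171,.169,.167,.1655,.164,.162,.160):
    b=r.servo_line((x,y,z),v=.03,stop_force=14); s=readout.state(); print(z,b,np.round(s["tool_pos"],4),np.round(s["contact_force"],1))
    if b or s["contact_force"][2]>16: break
r.dwell(.2); s=readout.state(); print(np.round(s["tool_pos"],4),np.round(s["contact_force"],1))
snap("scene","p1",(130,100,230,220),5)
r.servo_line((x,y,.23),v=.15); r.move_pose((.40,-.05,.30),down(1.677)); st()
snap("scene","p2",(140,140,400,300),3)
E
```

```text
0.173 False [ 0.5114 -0.173   0.1729] [ 0.   0.2 -0.5]
0.171 False [ 0.5118 -0.1732  0.1714] [ 0.5 -0.1  2.1]
0.169 False [ 0.5119 -0.1732  0.1694] [ 0.2 -0.3  3.4]
0.167 False [ 0.5119 -0.1732  0.1673] [ 0.2 -1.3  4.3]
0.1655 False [ 0.5119 -0.1732  0.1663] [-0.6 -0.   7.3]
0.164 False [ 0.5119 -0.1732  0.1662] [-5.   1.9 15.5]
0.162 False [ 0.512  -0.1733  0.166 ] [-8.6  3.4 25.6]
[ 0.512  -0.1733  0.166 ] [-8.3  3.3 25.7]
t 43.82 p [ 0.4001 -0.0503  0.299 ] F [ 1.  -0.8 -0.2] gap 0.009 q [-0.32 -0.38  1.95 -0.    1.57 -2.  ]
```

View pics/p1.png

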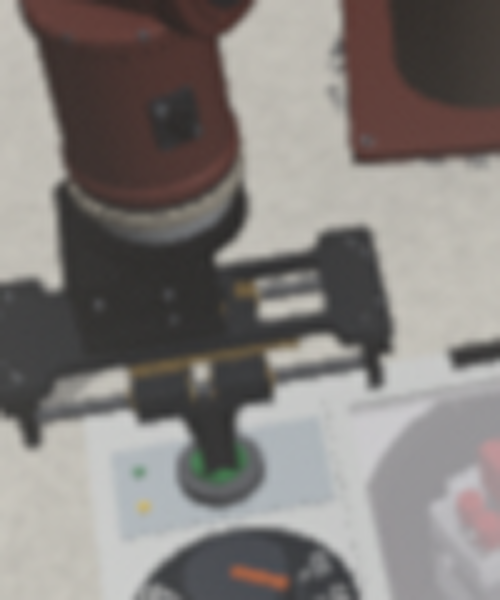

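View pics/p2.png

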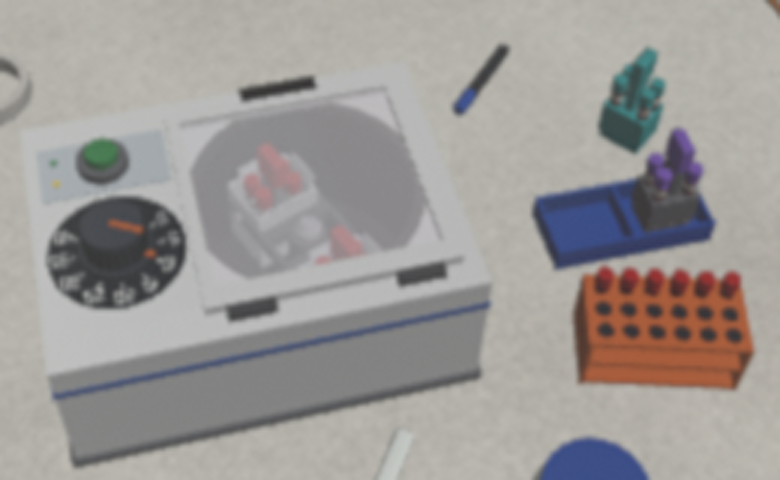

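```bash
python3 -c "
from h import *
job.job_done(); st()"
```

```text
the job is handed in; nothing more can be done
the job is handed in; nothing more can be done
```

The job is done and handed in at about 44 s. The red carrier is in the empty bucket, the lid is shut, the timer is at 10 minutes, and the start button was pressed last and let go.

- **Carrier:** it seated with its foot at about 28 mm, as it should. The first lowering touched the bucket's inner wall at a few newtons, so I backed off, shifted 2.5 mm outward, and it then went in freely.
- **Lid:** it came to a hard stop at 20 N and looks flat in the pictures.
- **Timer:** the pointer started at 25. I turned it 90° counter-clockwise, and after release it stood at 10 in both camera views.
- **Start button:** it travelled from 172 to 166 mm and stopped hard at about 26 N. It was out again in the last picture.
- **Left alone:** the lavender carrier, the turquoise look-alike, the orange rack and the marker look unmoved in the last picture. The tape roll shows only partly in it, and that part looks unmoved too.

No check failed or disagreed at the end.

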